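# Seat the yellow-lidded nail pot in its dished stand

## Task

Put the wooden pot with the yellow lid onto the yellow stand, so that its rounded base sits fully home in the dished top and it stands upright by itself. Set it down gently, without dropping it or pressing it hard, and leave the pots with the red and blue lids where they are.

Things in the scene. Friction and masses are not known exactly. Their poses are not given: they have to be found in the camera images.
- yellow_pot_mid (a point): Centre (half-way up, on the axis) of the loose closed pot with the YELLOW lid. Round wooden pot, 52 mm in diameter, 84 mm tall, 0.13 to 0.25 kg, straight sides; the top 18 mm is the lid. The underside is a dome 14 mm high (radius 30 mm) with an 18 mm flat, weighted so that it stands upright. The point is 42 mm above the underside; z is up. Grip its side from above, at any yaw.
- yellow_stand_rim (a point): Centre of the mouth of the YELLOW stand, level with its rim, 45 mm above the table; z up. Fixed; wooden foot 80 mm wide, stem, yellow dish open upwards, 86 mm outer, 76 mm inner diameter, with smooth sloping sides that centre the pot. Fully home, the pot's underside is 15 mm below this point, its centre 27 mm above. A like stand with a RED dish is not to be used.
- red_pot_mid (a point): Centre (half-way up) of a loose pot of the same shape and size with a RED lid. A bystander: leave it where it is.
- blue_pot_mid (a point): Centre (half-way up) of a loose pot of the same shape and size with a BLUE lid. A bystander: leave it where it is.

How it is judged:
By the outcome, as a careful person would: the job done as asked, in the order asked, and still so for the second after the job is handed in, with the robot touching nothing.
It also fails if it takes over 40 s, if anything falls off the work surface, if the arm or the gripper's body presses on something with over 40 N, if the wrist force passes 120 N, or if a joint passes its speed limit or range.

## Robot

A 6-joint arm with a two-finger parallel gripper is mounted at the origin on the work surface. World frame = base frame: x ahead of the robot, y to its left, z up, the work surface at z = 0. Lengths are in mm, angles in rad, forces in N, time in s.
With the tool pointing down it reaches from about 350 to 775 mm from the base axis. Payload 7.3 kg.
Tool frame: the origin (TCP) lies at the very end of the fingers, on their centre line; the grasp point (between the pads) lies 19 mm behind it; z points along the fingers, x is the direction in which the jaws open and shut, and the axes are right-handed (so a half turn about z gives the same grasp; the last joint's range is limited). The gripper opens to 92 mm and grips with 3 to 60 N. Pads are 19 mm wide; open, the fingers measure 130 mm over their backs; the gripper's body (75 mm by 190 mm) begins 47 mm behind the grasp point.
Start: joints at [-0.146, 0.342, 1.524, -0, 1.275, -0.146], TCP at [525.019, 0.019, 226.741] pointing down, gripper open.
Joint ranges: [-2.53, 2.53], [-0.77, 2.02], [0.04, 2.7], [-1, 4.14], [0.28, 2.66], [-3.11, 3.11]. Speed limits (rad/s): [2.57, 2.57, 3.14, 3.14, 3.14, 3.14].

## Interface

Orientations are given as [roll, pitch, yaw] about the fixed x, y, z axes, in that order (R = Rz(yaw) Ry(pitch) Rx(roll)).
In Python, from plant import bot, capture, camera_params gives the robot as it stands.
- The arm moves only by the shell command python3 -m jog 'ROWS' [OPENING]. ROWS is a JSON object of lists of equal length, an entry for each row: "xyz": the shift along the world's x, y, z as a fraction of full scale, a list of three; "angular": the turn, a rotation vector about the world's x, y, z as a fraction of full scale, a list of three. In form: {"xyz": [[x, y, z], ...], "angular": [[wx, wy, wz], ...]}. A call has 1 to 10 rows; each row shifts and turns the pose as measured when the row begins; what a row does not reach is not made up. Full scale, the value 1, is 2 cm for a shift and 6 degrees for a turn. A row lasts 1/10 s, in which the tool goes at most 50 mm and 8.59 degrees, less where a joint would pass 70% of its speed; a pose out of reach is approached as far as the arm can. A call with a number of a shift or a turn outside -1 to 1 is refused whole. A call with a gripper value outside its range is refused whole. OPENING is the closure, from -1 (fully open) to 1 (shut), set as the call begins (- or left out, the last holds). The fingers move at their own pace and stop on an object; the grip force is fixed at half the most. Time passes only in rows, so rows that do not move let the fingers close. It gives the time, the measured TCP pose, the force and the opening at its end, in the units of the state.
- bot.get_obs(): the state, without advancing time (a new reading comes with each control period).
- capture(name): name is "scene" or "side" or "wrist"; returns the picture (480x640x3 uint8, red, green, blue); there is no depth.
- camera_params(name): a dict with "fx", "fy", "cx", "cy" (pixels), "rvec" (rotation vector, rad) and "tvec" (3), from world to camera coordinates, as OpenCV has them. Camera axes: x right, y down, z forward; pixel columns grow to the right and rows downward; lengths in mm; the calibration is good to about 2 mm. The wrist camera is an equidistant fisheye: a pixel r from the principal point sees the ray r / f radians off the axis. A picture is of the moment at which its call begins: read the wrist's pose just before it. camera_params takes no time and is no camera call; for the wrist camera it gives the pose at the moment of the call.
- bot.close_job(): hands the job in, once; it reports no verdict.
The state is a dict: "time": time; "joint_positions": joint angles; "dq": joint speeds; "tau": joint torques, N m; "tool_pos": TCP position; "tcp_rot": TCP orientation; "contact_force": force on the tool from outside, world axes, zero at the start; "moment": the same for the moment, N m; "grip_width": finger opening in mm.
Only numpy, scipy, OpenCV 4.12 (cv2) and the standard library are available. Lean on these libraries where they do the work, as an engineer would, in place of code of your own. Each camera call takes 0.05 s, during which the arm holds its last target.

## Working session

There is one attempt and no reset: what is moved stays moved. The work goes in short steps, Python scripts to look and compute and a shell command to move; the robot and the scene stay as the last step left them, time stands still between calls to the robot, and variables do not carry over. Pictures are saved under pics/ and viewed, and the job is handed in when it is done.

```bash
mkdir -p pics; ls; python3 - <<'E'
from plant import bot,capture,camera_params
import cv2
for n in ["scene","side","wrist"]:
    p=camera_params(n); print(n,p)
    cv2.imwrite(f"pics/{n}0.png",capture(n)[:,:,::-1])
o=bot.get_obs();print(o)
E
```

```text
pics
scene {'fx': 566.5597193952857, 'fy': 566.5597193952857, 'cx': 319.6506066100075, 'cy': 236.7230555752837, 'rvec': array([ 1.90126166,  1.46367367, -0.66632274]), 'tvec': array([-140.77506706, -273.18571968, 1457.38828112])}
side {'fx': 443.40187091450895, 'fy': 443.40187091450895, 'cx': 318.53832032325556, 'cy': 234.2833375718168, 'rvec': array([ 0.13109772, -2.83380697,  1.28145139]), 'tvec': array([528.62245809,  77.10699326, 809.79321935])}
wrist {'fx': 371.64829954431775, 'fy': 371.64829954431775, 'cx': 326.69098803804764, 'cy': 235.3928193139996, 'rvec': array([-2.85996275e+00, -1.06184662e-03, -2.32017802e-04]), 'tvec': array([-525.30969441,  -35.16844727,  390.13889697])}
{'time': 0.15, 'joint_positions': array([-1.45974835e-01,  3.42566469e-01,  1.52473531e+00,  9.34347961e-06,
        1.27541061e+00, -1.46003621e-01]), 'dq': array([ 0.00072983, -0.00087878, -0.0022376 ,  0.00126449, -0.00093559,
       -0.0033354 ]), 'tau': array([ 7.52666965e-04, -4.31470585e+01, -2.44352603e+01,  7.18239485e-02,
        5.38185902e-02, -1.32920518e-04]), 'tool_pos': array([5.24720562e+02, 7.94269968e-02, 2.26224392e+02]), 'tcp_rot': array([-3.14142091e+00,  1.10652134e-03,  2.61556715e-05]), 'contact_force': array([-0.1496345 , -0.03927107,  0.62196267]), 'moment': array([-0.02144546, -0.00625428, -0.0031805 ]), 'grip_width': 91.70251194525898}
```

View pics/scene0.png

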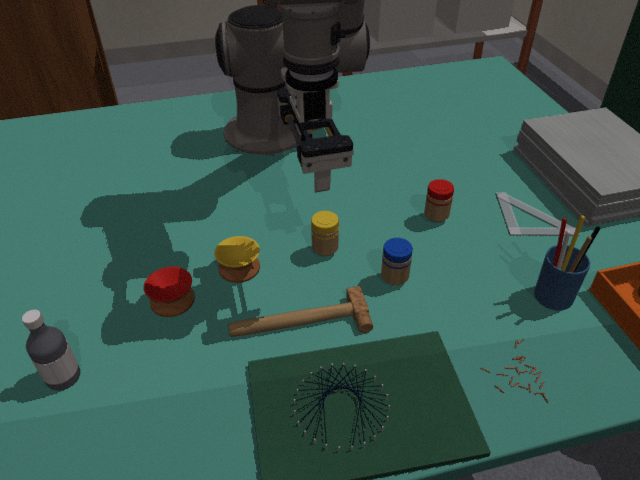

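View pics/side0.png

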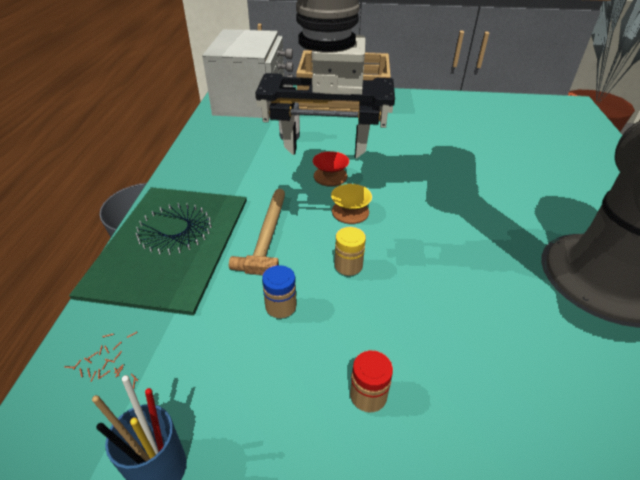

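View pics/wrist0.png

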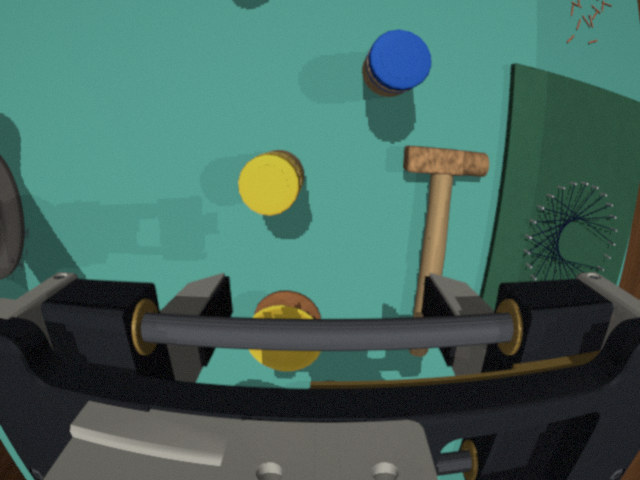

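The scene and side views both show the yellow pot, with its lid at about (325,221) and (350,238). The yellow stand is at about (238,250) and (352,197). In the wrist view the yellow lid top is at about (269,184). Next I'll enlarge crops for accurate pixel positions.

```bash
python3 - <<'E'
import cv2,numpy as np
s=cv2.imread("pics/scene0.png");d=cv2.imread("pics/side0.png");w=cv2.imread("pics/wrist0.png")
c=lambda im,x,y:cv2.resize(im[y:y+60,x:x+65],(390,360)[:2],interpolation=cv2.INTER_CUBIC)
a=np.hstack([c(s,295,203),c(s,205,228)]);b=np.hstack([c(d,318,221),c(d,320,173)])
cv2.imwrite("pics/cropA.png",a);cv2.imwrite("pics/cropB.png",b)
x=cv2.resize(w[140:260,220:340],(600,600));cv2.imwrite("pics/cropW.png",x)
E
```

```text
(no output)
```

View pics/cropA.png

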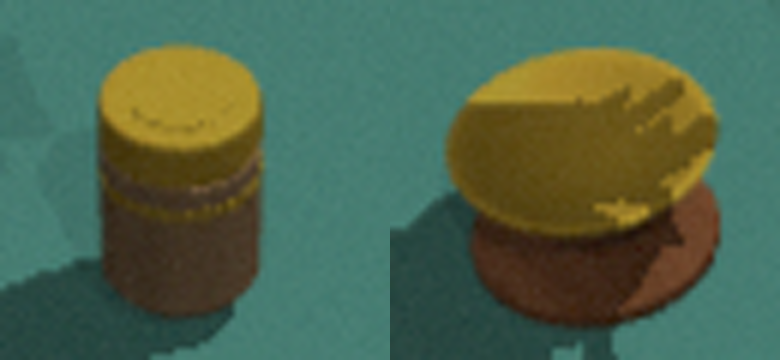

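View pics/cropB.png

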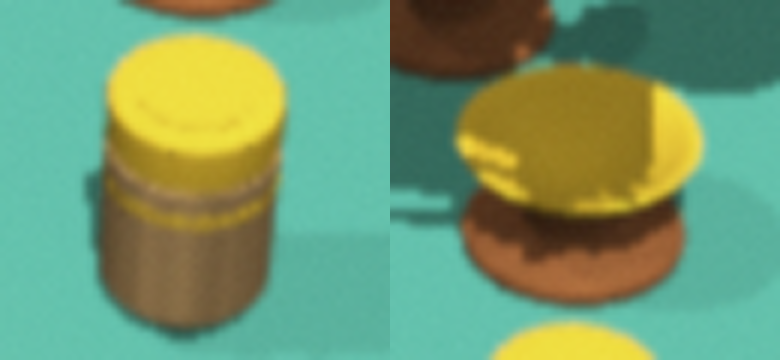

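View pics/cropW.png

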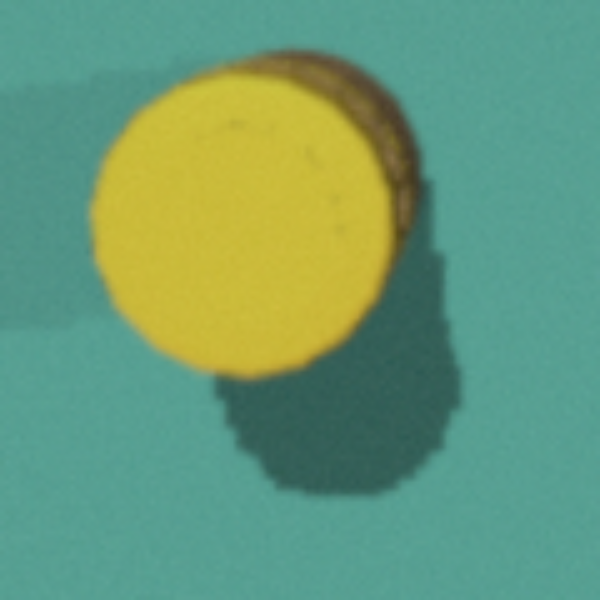

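The crops give these centres:

| Feature | Scene | Side | Wrist |
|---|---|---|---|
| Yellow lid top | (324.8,218.9) | (350.5,236.4) | (268.1,184.2) |
| Stand mouth | (236.6,251.3) | (351.2,196.1) | – |

```bash
cat > h.py <<'E'
import numpy as np,cv2
from plant import bot,capture,camera_params
def ray(n,u,v,p=None):
    p=p or camera_params(n); R=cv2.Rodrigues(p['rvec'])[0]
    x=np.array([(u-p['cx'])/p['fx'],(v-p['cy'])/p['fy']])
    if n=='wrist':
        r=np.linalg.norm(x); d=np.r_[x/r*np.sin(r),np.cos(r)]
    else: d=np.r_[x,1]
    return -R.T@p['tvec'],R.T@d
def onz(n,u,v,z,p=None):
    c,d=ray(n,u,v,p); return c+d*(z-c[2])/d[2]
def tri(L):
    A=0;b=0
    for c,d in L:
        d=d/np.linalg.norm(d);P=np.eye(3)-np.outer(d,d);A=A+P;b=b+P@c
    return np.linalg.solve(A,b)
E
python3 - <<'E'
from h import *
np.set_printoptions(precision=1,suppress=True)
print("pot",onz('scene',324.8,218.9,84),onz('side',350.5,236.4,84),onz('wrist',268.1,184.2,84))
print(tri([ray('scene',324.8,218.9),ray('side',350.5,236.4),ray('wrist',268.1,184.2)]))
print("stand",onz('scene',236.6,251.3,45),onz('side',351.2,196.1,45),tri([ray('scene',236.6,251.3),ray('side',351.2,196.1)]))
print("blue",onz('scene',397,250,84),onz('side',279,279,84),"red",onz('scene',440,188,84),onz('side',373,367,84))
print("redstand",onz('scene',168,285,45),onz('side',331,162,45))
E
```

```text
pot [478.7  32.   84. ] [473.7  30.8  84. ] [477.2  31.8  84. ]
[475.8  31.7  83.1]
stand [ 481.2 -138.7   45. ] [ 475.9 -138.5   45. ] [ 476.9 -139.2   42.9]
blue [594.2 132.5  84. ] [580.2 140.8  84. ] red [446.7 278.1  84. ] [436.1 281.2  84. ]
redstand [ 535.4 -267.4   45. ] [ 526.1 -264.4   45. ]
```

```bash
python3 -m jog '{"xyz":[[-0.5,0.32,-0.9],[-0.5,0.32,-0.9],[-0.5,0.32,-0.9],[-0.5,0.32,-0.9],[-0.4,0.3,-0.9],[0,0,0]],"angular":[[0,0,0],[0,0,0],[0,0,0],[0,0,0],[0,0,0],[0,0,0]]}' -1
python3 - <<'E'
from h import *
o=bot.get_obs();print(o['tool_pos'],o['tcp_rot'],o['contact_force'])
p=camera_params('wrist');print(p['rvec'],p['tvec'])
cv2.imwrite("pics/wrist1.png",capture('wrist')[:,:,::-1])
E
```

```text
time: 0.75
tool_pos: [474.1, 32.4, 132.5]
tcp_rot: [-3.142, 0.002, -0.001]
contact_force: [0.1, -0.2, -0.2]
grip_width: 91.7
[474.12710639  32.42202375 132.53474276] [-3.14158089e+00  2.29055386e-03 -7.13677179e-04] [ 0.06286169 -0.20418477 -0.20870906]
[-2.85976936e+00 -2.57890220e-04  1.19438425e-03] [-474.67405108   22.12230797  309.75166315]
```

View pics/wrist1.png

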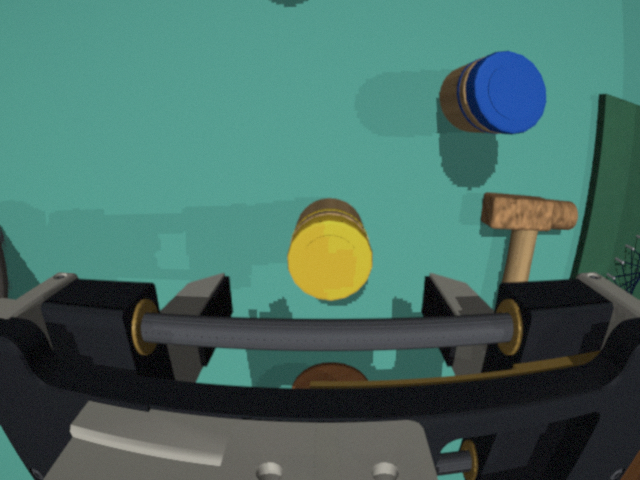

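The lid top is centred at about (330.5,260), almost midway between the fingers, whose inner edges are at about 231 and 424.

```bash
python3 - <<'E'
from h import *
print(onz('wrist',330.5,260,84),bot.get_obs()['tool_pos'])
E
```

```text
[478.67295584  31.43461003  84.        ] [475.63541076  32.0308142  133.81841677]
```

```bash
python3 -m jog '{"xyz":[[0.1,0,-0.9],[0,0,-0.9],[0,0,-0.9],[0,0,-0.9],[0,0,-0.8],[0,0,-0.5],[0,0,0]],"angular":[[0,0,0],[0,0,0],[0,0,0],[0,0,0],[0,0,0],[0,0,0],[0,0,0]]}' -1
```

```text
time: 1.5
tool_pos: [488.1, 29.2, 40.1]
tcp_rot: [3.139, -0.018, -0.002]
contact_force: [-0.3, 0.2, -0.1]
grip_width: 92.0
```

```bash
python3 -m jog '{"xyz":[[0,0,0],[0,0,0]],"angular":[[0,0,0],[0,0,0]]}'; python3 - <<'E'
from h import *
o=bot.get_obs();print(o['tool_pos'],o['tcp_rot'],o['joint_positions'],o['dq'])
cv2.imwrite("pics/wrist2.png",capture('wrist')[:,:,::-1])
cv2.imwrite("pics/side2.png",cv2.resize(capture('side')[130:330,230:480,::-1],(750,600)))
E
```

```text
time: 1.7
tool_pos: [489.7, 28.8, 41.5]
tcp_rot: [3.139, -0.021, -0.002]
contact_force: [-0.0, -0.2, -0.4]
grip_width: 91.4
[489.67699081  28.81453533  41.47702328] [ 3.13867941e+00 -2.09794526e-02 -1.88170887e-03] [-9.70166893e-02  5.10356114e-01  1.86218739e+00 -1.33416207e-03
  7.47888307e-01 -9.41359109e-02] [-0.00156786 -0.00994747 -0.01471623 -0.0004596   0.00724559  0.00062567]
```

View pics/wrist2.png

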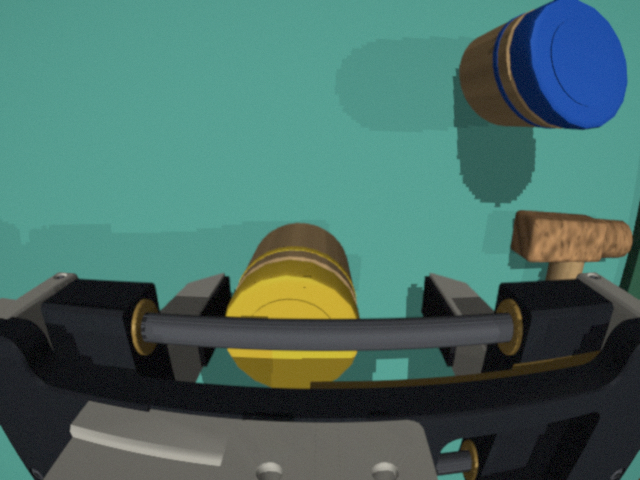

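View pics/side2.png

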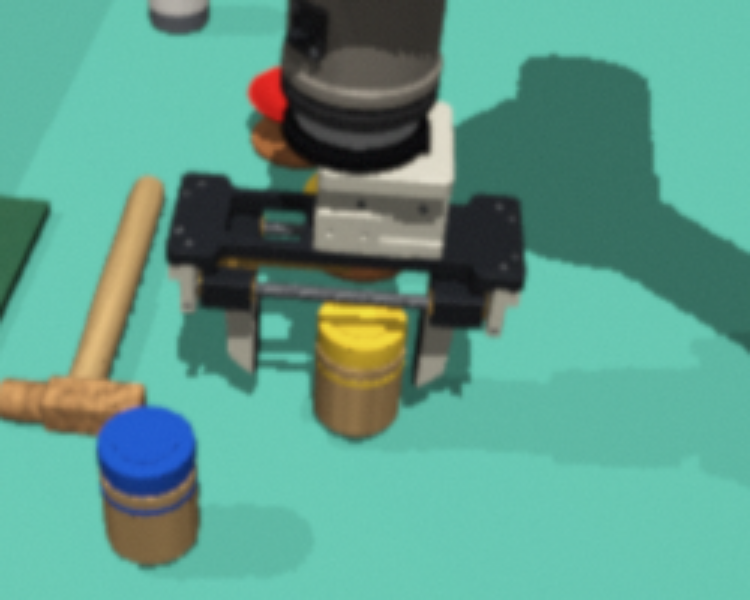

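The downward move drifted about 12 mm in +x and tilted slightly. The fingers still straddle the pot without touching it, so I'll correct before closing.

```bash
python3 -m jog '{"xyz":[[-0.3,0.06,-0.15],[-0.25,0.06,-0.15]],"angular":[[0,0.1,0],[0,0.1,0]]}'
```

```text
time: 2.0
tool_pos: [478.9, 31.3, 36.4]
tcp_rot: [3.138, -0.002, -0.002]
contact_force: [-0.2, 0.1, 0.2]
grip_width: 91.8
```

```bash
python3 -m jog '{"xyz":[[-0.1,0,-0.1],[0,0,0]],"angular":[[0,0,0],[0,0,0]]}'
python3 -m jog '{"xyz":[[0,0,0],[0,0,0],[0,0,0],[0,0,0],[0,0,0]],"angular":[[0,0,0],[0,0,0],[0,0,0],[0,0,0],[0,0,0]]}' 1
```

```text
time: 2.2
tool_pos: [475.6, 31.6, 33.8]
tcp_rot: [3.138, 0.0, -0.002]
contact_force: [0.5, 0.3, 0.1]
grip_width: 91.5
time: 2.7
tool_pos: [475.8, 31.6, 33.8]
tcp_rot: [3.138, -0.0, -0.002]
contact_force: [0.0, 0.6, -0.2]
grip_width: 56.4
```

```bash

python3 -m jog '{"xyz":[[0,0,0],[0,0,0],[0,0,0],[0,0,0]],"angular":[[0,0,0],[0,0,0],[0,0,0],[0,0,0]]}' 1; python3 - <<'E'
from h import *
cv2.imwrite("pics/side3.png",cv2.resize(capture('side')[130:330,230:480,::-1],(750,600)))
E
```

```text
time: 3.1
tool_pos: [475.9, 31.5, 33.9]
tcp_rot: [3.138, -0.0, -0.002]
contact_force: [0.1, 0.4, 0.7]
grip_width: 51.4
```

View pics/side3.png

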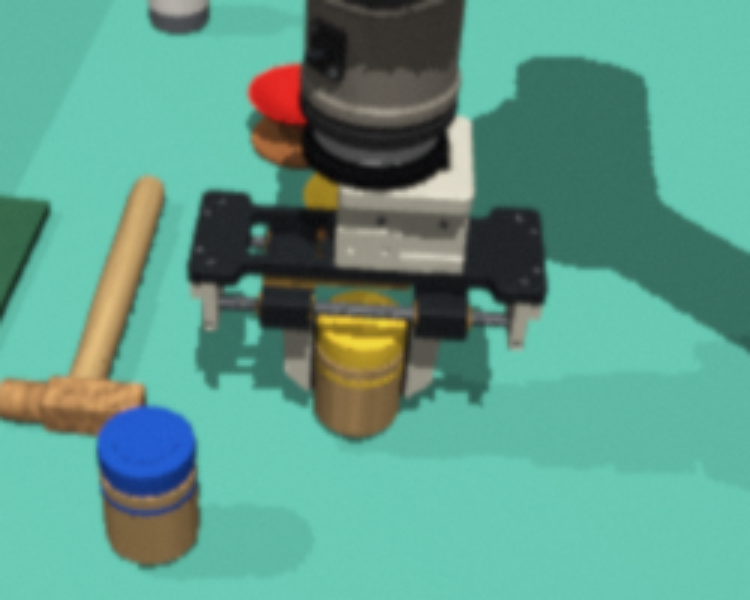

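The pot is gripped, with the opening at 51.4 mm and the pot still upright at (357,370) in the crop. Now I'll lift it.

```bash

python3 -m jog '{"xyz":[[0,0,0.3],[0,0,0.6],[0,0,0.8],[0,0,0.8],[0,0,0.8],[0,0,0.5],[0,0,0]],"angular":[[0,0,0],[0,0,0],[0,0,0],[0,0,0],[0,0,0],[0,0,0],[0,0,0]]}'
```

```text
time: 3.85
tool_pos: [474.0, 31.7, 113.1]
tcp_rot: [3.139, 0.004, -0.002]
contact_force: [0.0, -0.3, -1.4]
grip_width: 51.8
```

```bash

python3 -m jog '{"xyz":[[0,-0.4,0],[0,-0.8,0],[0,-0.9,0],[0,-0.9,0],[0,-0.9,0],[0,-0.9,0],[0,-0.9,0],[0,-0.9,0],[0,-0.6,0],[0,-0.3,0]],"angular":[[0,0,0],[0,0,0],[0,0,0],[0,0,0],[0,0,0],[0,0,0],[0,0,0],[0,0,0],[0,0,0],[0,0,0]]}'
python3 -m jog '{"xyz":[[0,0,0],[0,0,0]],"angular":[[0,0,0],[0,0,0]]}'
```

```text
time: 4.85
tool_pos: [468.3, -126.4, 105.4]
tcp_rot: [-3.141, 0.018, 0.0]
contact_force: [0.1, 0.2, -1.5]
grip_width: 51.5
time: 5.05
tool_pos: [467.8, -126.7, 104.6]
tcp_rot: [-3.14, 0.019, -0.001]
contact_force: [-1.2, -0.3, -2.6]
grip_width: 51.6
```

```bash

python3 -m jog '{"xyz":[[0.25,-0.3,0],[0.25,-0.3,0],[0,0,0]],"angular":[[0,-0.1,0],[0,-0.1,0],[0,0,0]]}'
python3 - <<'E'
from h import *
print(bot.get_obs()['tool_pos'])
a=capture('scene')[160:300,150:330,::-1];b=capture('side')[90:230,270:450,::-1]
cv2.imwrite("pics/h1.png",np.hstack([cv2.resize(a,(400,311)),cv2.resize(b,(400,311))]))
cv2.imwrite("pics/w4.png",capture('wrist')[:,:,::-1])
E
```

```text
time: 5.35
tool_pos: [478.9, -138.1, 104.7]
tcp_rot: [-3.14, -0.004, 0.001]
contact_force: [-0.3, 0.7, -2.3]
grip_width: 51.5
[ 478.86414938 -138.13655751  104.68989927]
```

View pics/h1.png

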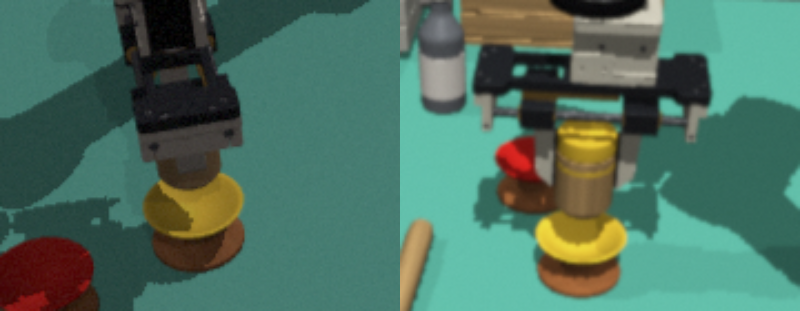

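View pics/w4.png

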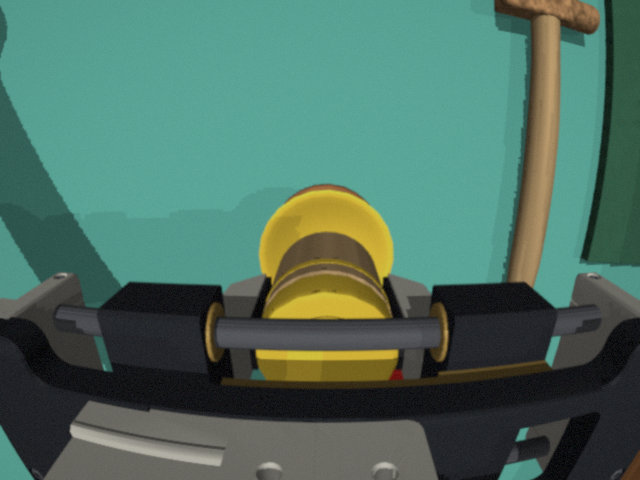

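The pot hovers centred over the dish. In the wrist view the dish spans columns 260–393 and the lid 256–399, so both centre on about 327. I'll descend in small steps.

```bash

python3 -m jog '{"xyz":[[0,0,-0.3],[0,0,-0.4],[0,0,-0.4],[0,0,-0.3],[0,0,0]],"angular":[[0,0,0],[0,0,0],[0,0,0],[0,0,0],[0,0,0]]}'
```

```text
time: 6.0
tool_pos: [477.3, -136.7, 73.5]
tcp_rot: [-3.139, -0.001, 0.002]
contact_force: [-0.6, -0.2, -2.3]
grip_width: 52.0
```

```bash

python3 -m jog '{"xyz":[[0.05,-0.1,-0.1],[0,0,-0.1],[0,0,0]],"angular":[[-0.05,0,0],[0,0,0],[0,0,0]]}'
```

```text
time: 6.3
tool_pos: [478.5, -138.9, 69.0]
tcp_rot: [3.139, -0.001, 0.002]
contact_force: [-0.2, 0.1, -2.1]
grip_width: 51.8
```

```bash

python3 -m jog '{"xyz":[[0,0,-0.08],[0,0,-0.08],[0,0,0]],"angular":[[0,0,0],[0,0,0],[0,0,0]]}'
```

```text
time: 6.6
tool_pos: [478.8, -139.0, 65.9]
tcp_rot: [3.138, -0.002, 0.002]
contact_force: [0.2, 0.1, -2.8]
grip_width: 51.6
```

```bash

python3 -m jog '{"xyz":[[0,0,-0.05],[0,0,0]],"angular":[[0,0,0],[0,0,0]]}'
python3 -m jog '{"xyz":[[0,0,-0.04],[0,0,0]],"angular":[[0,0,0],[0,0,0]]}'
```

```text
time: 6.8
tool_pos: [478.8, -139.1, 65.0]
tcp_rot: [3.138, -0.002, 0.002]
contact_force: [-0.2, -0.3, -2.0]
grip_width: 51.5
time: 7.0
tool_pos: [478.9, -139.1, 64.2]
tcp_rot: [3.138, -0.002, 0.002]
contact_force: [-0.6, -0.7, -2.4]
grip_width: 51.7
```

```bash

python3 -m jog '{"xyz":[[0,0,-0.03],[0,0,0]],"angular":[[0,0,0],[0,0,0]]}'
python3 - <<'E'
from h import *
a=capture('scene')[180:300,170:320,::-1];b=capture('side')[120:240,280:430,::-1]
cv2.imwrite("pics/h2.png",np.hstack([cv2.resize(a,(400,320)),cv2.resize(b,(400,320))]))
E
```

```text
time: 7.2
tool_pos: [479.1, -139.2, 63.9]
tcp_rot: [3.138, -0.003, 0.002]
contact_force: [0.2, -1.3, -2.4]
grip_width: 51.7
```

View pics/h2.png

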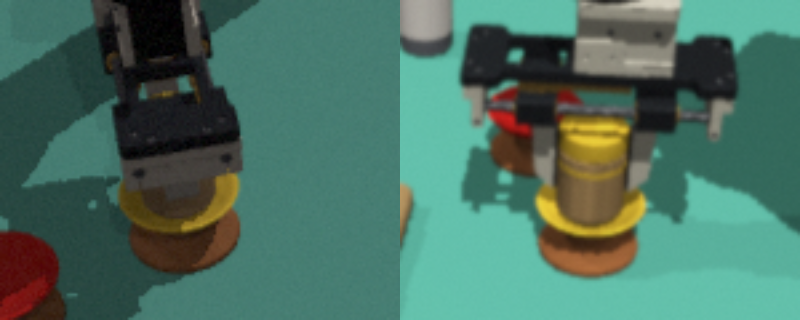

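The pot is in the dish, with little contact force yet, so I'll continue in steps under a millimetre.

```bash

python3 -m jog '{"xyz":[[0,0,-0.03],[0,0,0]],"angular":[[0,0,0],[0,0,0]]}'
python3 -m jog '{"xyz":[[0,0,-0.03],[0,0,0]],"angular":[[0,0,0],[0,0,0]]}'
```

```text
time: 7.5
tool_pos: [479.2, -139.2, 64.0]
tcp_rot: [3.138, -0.003, 0.002]
contact_force: [0.3, -0.5, -2.8]
grip_width: 51.4
time: 7.7
tool_pos: [479.3, -139.3, 63.9]
tcp_rot: [3.137, -0.003, 0.002]
contact_force: [1.0, -0.1, -0.8]
grip_width: 51.3
```

```bash

python3 -m jog '{"xyz":[[-0.03,0,-0.04],[0,0,0]],"angular":[[0,0,0],[0,0,0]]}'
python3 -m jog '{"xyz":[[0,0,-0.03],[0,0,0]],"angular":[[0,0,0],[0,0,0]]}'
```

```text
time: 7.9
tool_pos: [479.4, -139.4, 64.0]
tcp_rot: [3.137, -0.005, 0.002]
contact_force: [0.5, -0.3, -2.4]
grip_width: 51.8
time: 8.1
tool_pos: [479.5, -139.5, 63.9]
tcp_rot: [3.137, -0.006, 0.002]
contact_force: [-0.7, 0.2, -0.4]
grip_width: 51.6
```

```bash

python3 -m jog '{"xyz":[[-0.05,0.03,-0.06]],"angular":[[0,0.05,0]]}'
python3 -m jog '{"xyz":[[-0.03,0,-0.06]],"angular":[[0,0,0]]}'
```

```text
time: 8.2
tool_pos: [479.6, -139.4, 63.8]
tcp_rot: [3.135, -0.003, 0.002]
contact_force: [-0.6, 0.3, 17.7]
grip_width: 51.5
time: 8.3
tool_pos: [479.6, -139.6, 63.8]
tcp_rot: [3.135, -0.005, 0.002]
contact_force: [-3.1, 2.6, 17.7]
grip_width: 51.6
```

Firm contact at z = 63.8, where the geometry predicts full home (63.9). I'll relax the load and open.

```bash

python3 -m jog '{"xyz":[[0,0,0],[0,0,0]],"angular":[[0,0,0],[0,0,0]]}'
python3 -m jog '{"xyz":[[0,0,0],[0,0,0],[0,0,0],[0,0,0]],"angular":[[0,0,0],[0,0,0],[0,0,0],[0,0,0]]}' -0.4
python3 - <<'E'
from h import *
a=capture('scene')[180:300,170:320,::-1];b=capture('side')[120:240,280:430,::-1]
cv2.imwrite("pics/h3.png",np.hstack([cv2.resize(a,(400,320)),cv2.resize(b,(400,320))]))
E
```

```text
time: 8.5
tool_pos: [479.7, -139.6, 63.9]
tcp_rot: [3.134, -0.005, 0.002]
contact_force: [-0.1, 0.3, 0.6]
grip_width: 51.7
time: 8.9
tool_pos: [479.6, -139.7, 63.0]
tcp_rot: [3.135, -0.004, 0.002]
contact_force: [-0.3, -0.3, 0.1]
grip_width: 64.2
```

View pics/h3.png

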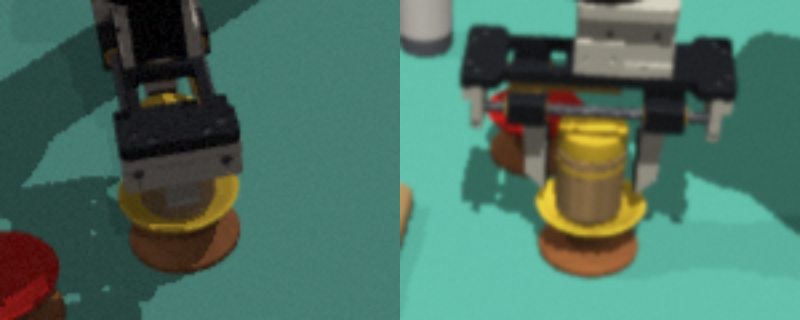

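The pot is released, stands upright, and the fingers are clear on both sides. I'll open fully and rise.

```bash

python3 -m jog '{"xyz":[[0,0,0],[0,0,0],[0,0,0]],"angular":[[0,0,0],[0,0,0],[0,0,0]]}' -1
python3 -m jog '{"xyz":[[0,0,0.4],[0,0,0.5],[0,0,0.7],[0,0,0.8],[0,0,0.8],[0,0,0.8],[0,0,0.5],[0,0,0]],"angular":[[0,0,0],[0,0,0],[0,0,0],[0,0,0],[0,0,0],[0,0,0],[0,0,0],[0,0,0]]}'
python3 -m jog '{"xyz":[[0,0.8,0.3],[0,0.9,0.3],[0,0.9,0.3],[0,0.9,0.3],[0,0.9,0.3],[0,0.9,0.3],[0,0.9,0.3],[0,0.5,0],[0,0,0],[0,0,0]],"angular":[[0,0,0],[0,0,0],[0,0,0],[0,0,0],[0,0,0],[0,0,0],[0,0,0],[0,0,0],[0,0,0],[0,0,0]]}'
python3 - <<'E'
from h import *
S=capture('scene')[:,:,::-1];D=capture('side')[:,:,::-1]
cv2.imwrite("pics/S5.png",S);cv2.imwrite("pics/D5.png",D)
cv2.imwrite("pics/h5.png",np.hstack([cv2.resize(S[190:290,190:290],(400,400),interpolation=2),cv2.resize(D[130:230,300:400],(400,400),interpolation=2)]))
for n,a,b in [('scene',S,cv2.imread('pics/scene0.png')),('side',D,cv2.imread('pics/side0.png'))]:
    for nm,im in (('before',b),('after',a)):
        h=cv2.cvtColor(im,cv2.COLOR_BGR2HSV)
        for c,m in (('red',cv2.inRange(h,(0,180,60),(6,255,255))),('blue',cv2.inRange(h,(110,150,50),(125,255,255)))):
            _,_,st,ce=cv2.connectedComponentsWithStats(m)
            print(n,nm,c,[(ce[i].round(1).tolist(),int(st[i,4])) for i in range(1,len(st)) if st[i,4]>150])
E
```

```text
time: 9.3
tool_pos: [479.6, -139.6, 63.0]
tcp_rot: [3.135, -0.004, 0.002]
contact_force: [0.4, 0.3, -0.4]
grip_width: 83.6
time: 10.1
tool_pos: [479.9, -139.7, 161.9]
tcp_rot: [3.133, -0.008, 0.002]
contact_force: [0.6, -1.5, 0.1]
grip_width: 91.7
time: 11.1
tool_pos: [476.7, -1.1, 201.2]
tcp_rot: [3.134, -0.0, 0.001]
contact_force: [0.1, 0.0, 0.7]
grip_width: 92.1
scene before red [([441.3, 188.1], 338), ([167.2, 283.4], 1148)]
scene before blue [([397.5, 249.8], 427)]
scene after red [([441.3, 188.2], 337), ([167.6, 284.2], 1082)]
scene after blue [([397.7, 249.6], 416)]
side before red [([330.5, 161.5], 540), ([372.1, 370.4], 1230), ([153.5, 416.7], 287)]
side before blue [([278.2, 280.0], 722)]
side after red [([333.9, 161.5], 293), ([372.1, 370.4], 1229), ([153.5, 416.6], 293)]
side after blue [([278.2, 280.0], 723)]
```

View pics/h5.png

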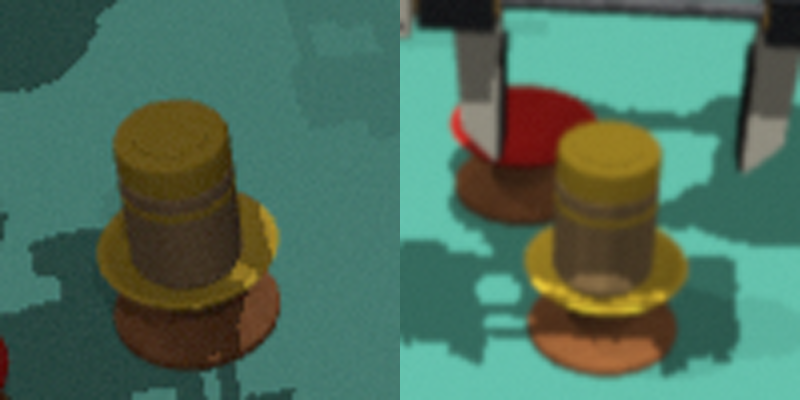

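View pics/D5.png

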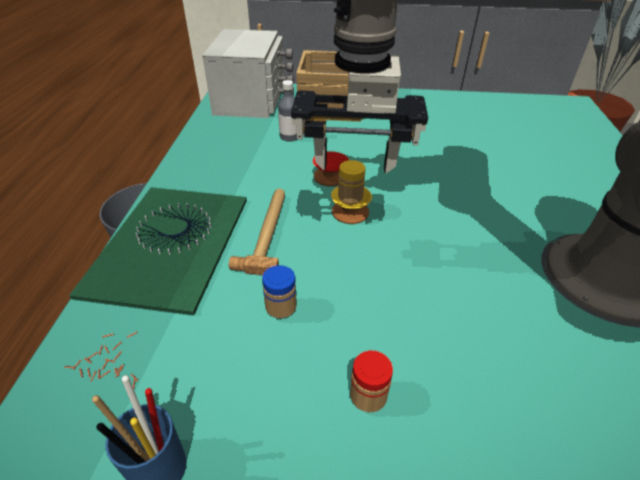

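The pot stands in the dish. Its lid top is at about (232.6,223.4) in scene and (352.1,166.6) in side. I'll check its height and uprightness numerically.

```bash
python3 - <<'E'
from h import *
np.set_printoptions(precision=1,suppress=True)
print(tri([ray('scene',232.6,223.4),ray('side',352.1,166.6)]),onz('scene',232.6,223.4,114),onz('side',352.1,166.6,114))
print(tri([ray('scene',236.6,251.3),ray('side',351.2,196.1)]))
E
```

```text
[ 479.3 -139.2  113.9] [ 482.1 -138.5  114. ] [ 478.2 -141.9  114. ]
[ 476.9 -139.2   42.9]
```

Top height is 113.9 mm against 114 mm at home. As one more tilt check, I'll overlay the predicted upright-home outline.

```bash
python3 - <<'E'
from h import *
out=[]
t=np.linspace(0,2*np.pi,200)
for n,f,(x0,y0),c in (('scene','S5',(190,190),(481.2,-138.7)),('side','D5',(300,130),(475.9,-138.5))):
    p=camera_params(n);K=np.array([[p['fx'],0,p['cx']],[0,p['fy'],p['cy']],[0,0,1]])
    im=cv2.resize(cv2.imread(f'pics/{f}.png')[y0:y0+100,x0:x0+100],(400,400),interpolation=2)
    for r,z in ((26,114),(26,96),(43,45)):
        P=np.c_[c[0]+r*np.cos(t),c[1]+r*np.sin(t),0*t+z]
        q=cv2.projectPoints(P,p['rvec'],p['tvec'],K,None)[0][:,0]
        cv2.polylines(im,[np.int32((q-[x0,y0])*4+2)],True,(255,0,255),1)
    out.append(im)
cv2.imwrite('pics/ov.png',np.hstack(out))
E
```

```text
(no output)
```

View pics/ov.png

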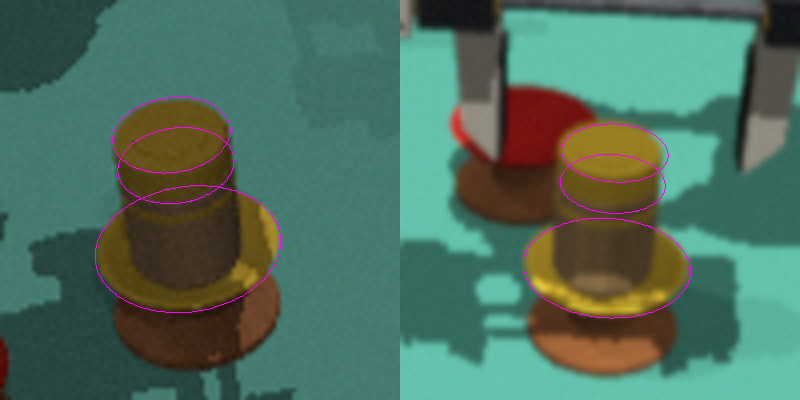

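```bash
python3 -c "
from plant import bot
print(bot.get_obs()['time'],bot.close_job())"
```

```text
the job is handed in; nothing more can be done
11.2 None
```

The yellow-lidded pot is on the yellow stand, upright and released. I handed the job in at 11.2 s, with the gripper open and well clear.

**Placing:** I lowered the pot in sub-millimetre steps until it made contact. The measured force peaked at about 18 N, and I let that fall to about 0 N before opening the fingers. Contact came with the tool at z = 63.8 mm, against 63.9 mm predicted for fully home.

**Last checks:**
- **Height:** the lid top triangulated to z = 113.9 mm, against 114 mm for fully home.
- **Uprightness:** the predicted upright outline matched both camera pictures to about 1 pixel (1–2 mm towards +x). That could be a tilt of 1–2° or calibration error; these pictures can't tell which.
- **Bystanders:** the red- and blue-lidded pots had not moved, within 0.2 pixels.

**Problems and disagreements:**
- On the first descent the arm drifted about 12 mm sideways. It touched nothing, and I corrected it before gripping.
- The scene and side cameras disagree by about 5 mm in x. I relied on the pot-to-stand offset, where they agree to about 1.5 mm.

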